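# Roll a conveyor roller up into its V-cradle

## Robot

A 7-joint arm with a two-finger parallel gripper is mounted at the origin on the work surface. World frame = base frame: x ahead of the robot, y to its left, z up, the work surface at z = 0. Lengths are in m, angles in rad, forces in N, time in s.
With the tool pointing down it reaches from about 0.4 to 0.85 m from the base axis. Payload 6.9 kg.
Tool frame: the origin (TCP) lies midway between the tips of the shut fingers; the grasp point (between the pads) lies 19 mm behind it (manip.hold_point_z is the distance from the TCP to the grasp point, in m); z points along the fingers, x is the direction in which the jaws open and shut, and the axes are right-handed (so a half turn about z gives the same grasp; the last joint's range is limited). The gripper opens to 85 mm and grips with 20 to 120 N. Pads are 22 mm wide; open, the fingers measure 114 mm over their backs; the gripper's body (76 mm by 85 mm) begins 54 mm behind the grasp point. The pads swing forward as they close: fully open they stand 13 mm farther back than shut.
Start: joints at [-1.028, 0.507, -0.238, 1.5, 0.126, 1.149, -0.155], TCP at [0.265, 0.566, 0.194] pointing down, gripper open.
Joint ranges: [-3.08, 3.08], [-0.24, 2.05], [-1.43, 1.35], [0, 2.5], [-1.52, 4.66], [0.17, 1.96], [-2.89, 2.89]. Speed limits (rad/s): [2.39, 2.39, 3.14, 3.14, 3.14, 3.14, 3.14].

## Interface

Orientations are given as [roll, pitch, yaw] about the fixed x, y, z axes, in that order (R = Rz(yaw) Ry(pitch) Rx(roll)).
In Python, from plant import manip gives the robot as it stands.
- The arm moves only by the tool move_arm, never from a script. Its argument "deltas" is a list of rows, each a list of 6 numbers: the shift along the tool's x, y, z in mm, then the turn, a rotation vector about the tool's x, y, z in degrees. A call has 1 to 20 rows; each row shifts and turns the pose as measured when the row begins, along the tool's axes as they then stand; what a row does not reach is not made up. A row lasts 1/8 s, in which the tool goes at most 62.5 mm and 10.7 degrees, less where a joint would pass 70% of its speed; a pose out of reach is approached as far as the arm can. A call is refused whole if a number of a shift passes 62.5 or a number of a turn 10.7, either way. A call with a gripper value outside its range is refused whole. "hand" is the closure in counts, from 0 (fully open) to 255 (shut), set as the call begins (left out, the last holds). The fingers move at their own pace and stop on an object; the grip force is fixed at half the most. Time passes only in rows, so rows that do not move let the fingers close. It gives the time, the measured TCP pose, the force and the opening at its end, in the units of the state.
- manip.get_obs(): the state, without advancing time (a new reading comes with each control period).
- manip.snapshot(name): name is "scene" or "top"; returns a dict with "img" (420x560x3 uint8, red, green, blue), "fovy" (degrees; the focal length in pixels is half the picture's height over the tangent of half this angle, whatever the lens; pixels are square), "cx", "cy" (the principal point, pixels), "eye" and "orientation" of the camera in the world. Camera axes: x right, y up, looking along -z (the intrinsics and any distortion apply to the point x, -y, -z); pixel columns grow to the right and rows downward; lengths in m; the calibration is good to about 2 mm. A picture is of the moment at which its call begins. There is no depth.
- manip.finish_job(): hands the job in, once; it reports no verdict.
Trained networks look in a picture, given as the dict that the camera call returned (one of the last four; its "shot" number tells which), for a name from the list of things; names that differ only in an ending like _2 or _b are one class to them, and where a whole thing is asked for, a point or a joint stands for the part that bears it (a point fixed in the world has none). Each returns a list of dicts, best first, with "p" (0 to 1); they miss things now and then, are a little off and sometimes report something else, mostly with a low value. They report only what shows in the picture. A call takes as long as a camera call. They do not tell look-alikes from the thing itself.
- manip.find_in(query, picture): "at" ([x, y, z] in m, in world coordinates, good to about 4 mm: the middle of the surface that is visible of it).
The state is a dict: "clock": time; "q": joint angles; "dq": joint speeds; "effort": joint torques, N m; "ee_pos": TCP position; "eef_rot": TCP orientation; "force": force on the tool from outside, world axes, zero at the start; "moment": the same for the moment, N m; "opening": opening from 0.0 (shut) to 1.0 (fully open).
Only numpy, scipy, OpenCV 4.12 (cv2) and the standard library are available. Lean on these libraries where they do the work, as an engineer would, in place of code of your own. Each camera call takes 0.05 s, during which the arm holds its last target.

## Task

Roll the loose aluminium conveyor roller along the table by pushing its side with the fingertips, up the ramp of the grey cradle, until it drops into the V-groove and rests there, with its thick part sticking out past both ends of the cradle. Roll it at an easy pace, never taking it between the fingers, lifting or batting it; leave the other parts on the table where they are, and finish with the hand clear.

Things in the scene. Friction and masses are not known exactly. Their poses are not given: they have to be found in the camera images.
- roller: Solid aluminium roller lying on the table, 0.3 to 0.6 kg. Thick part 40 mm in diameter, 130 mm long; a thin steel stub (12 mm diameter, 15 mm long) on each end. Origin at its centre, on its axis, 20 mm above the table at first; its x axis runs along the roller (y, z turn as it rolls). Smooth (friction about 0.4), rolls freely, coasts on when let go. Starts on the ramp's side, up to 20 mm off line and 0.2 rad askew.
- cradle: Grey plastic cradle fixed to the table, 86 mm wide along its y. Origin on the table under the V's bottom line; x points the way the roller goes in (ramp, lip, V, back wall), y runs along the V. V flanks slope 35 degrees, bottom 2 mm above the table. Upright back wall: near face at x = 22 mm, 42 mm high, 14 mm thick; behind it a 5 mm foot to x = 66 mm.
- ramp_foot (a point): Middle of the ramp's lower edge, level with the table, at x = -65 mm of the cradle. The ramp rises from here at 15 degrees to the lip, 13 mm high, at x = -16 mm of the cradle.
- seat (a point): Where the roller's centre belongs when seated: right above the cradle's origin, 26.4 mm above the table. Axes as the cradle's; the seated roller lies along y. The back wall stops the roller 2.5 mm further on and it settles back by itself. In the V it can be slid along y by pushing on its end (1 to 4 N).
- wheel: Bystander: black rubber toy wheel lying flat, 56 mm in diameter, 22 mm high (30 mm with its hub). Origin under its centre.
- motor: Bystander: small white gear motor with a blue disc on one end, 56 x 32 mm (65 mm long with the disc), 30 mm high. Origin under the centre of the box, x along its length.
- spacer: Bystander: black plastic spacer standing upright, 30 mm in diameter, 55 mm high. Origin under its centre.
Mind the look-alikes: they are no part of the job. What is meant by the roller is not pink or red, and is the smaller of those in its own colour.

How it is judged:
On the way, in this order (a step that is already met when the one before it is completed fails the run):
1. the roller has been rolled onto the ramp (x of roller in the frame of cradle between -0.062 and -0.02 m and contact force between roller and cradle above 0.2 N), for 0.05 s.
2. the roller lies in the V of the cradle (x of roller in the frame of cradle between -0.003 and 0.003 m and y of roller in the frame of cradle between -0.022 and 0.022 m and height (world z) of roller between 0.0245 and 0.0285 m and angle between the x axis of roller and the y axis of cradle, either way round below 0.04 rad), for 0.2 s.
At the end, for the whole second after the job is handed in: The roller rests still in the V: axis within 3 mm of the V's bottom line and 2 mm of its seated height, parallel to the V within 0.04 rad, centre within 22 mm of the cradle's middle along the V (thick part out at both ends); no other part moved 15 mm (all of step 2 and linear speed of roller below 0.02 m/s and angular speed of roller below 0.5 rad/s and distance of each of wheel, motor, spacer from where it was at the start of the episode below 0.015 m); the robot touches nothing.
It fails at once if the roller is taken between the fingers (the grasp point comes inside it) (x of the grasp point in the frame of roller between -0.08 and 0.08 m and y of the grasp point in the frame of roller between -0.014 and 0.014 m and z of the grasp point in the frame of roller between -0.014 and 0.014 m).
It fails at once if the roller is lifted off the table or over the cradle (axis more than 7 mm higher than when rolling on the table, before the ramp; or more than 43 mm up anywhere) (height (world z) of roller above 0.043 m or (x of roller in the frame of cradle below -0.085 m and height (world z) of roller above 0.027 m)).
It fails at once if one end of the roller is lifted (more than 0.22 rad off level) (angle between roller's own x axis and vertical below 1.35 rad or angle between roller's own x axis and vertical above 1.79 rad).
It fails at once if the roller is batted (faster than 0.5 m/s) (linear speed of roller above 0.5 m/s).
It fails at once if another part is knocked or moved (15 mm or more) (distance of any of wheel, motor, spacer from where it was at the start of the episode above 0.015 m).
It also fails if it takes over 61 s, if anything falls off the work surface, if the arm or the gripper's body presses on something with over 40 N, if the wrist force passes 120 N, or if a joint passes its speed limit or range.

## Working session

There is one attempt and no reset: what is moved stays moved. The work goes in short steps, Python scripts to look and compute and a tool call to move; the robot and the scene stay as the last step left them, time stands still between calls to the robot, and variables do not carry over. Pictures are saved under pics/ and viewed, and the job is handed in when it is done.

Besides the shell and the picture viewer there is one more tool, called after "Request:" by a JSON object that holds its "name" and its "arguments". move_arm: Moves the arm, as the interface text tells. Its arguments: {"type":"object","properties":{"deltas":{"type":"array"},"hand":{"type":"number"}},"required":["deltas"]}

```bash
ls; mkdir -p pics; python3 - <<'E'
from plant import manip
import cv2,json
print(manip.get_obs())
for n in ("scene","top"):
    s=manip.snapshot(n)
    cv2.imwrite(f"pics/{n}0.png",s["img"][:,:,::-1])
    print({k:v for k,v in s.items() if k!="img"})
    for q in ("roller","cradle","wheel","motor","spacer"):
        print(n,q,[(d['at'],d['p']) for d in manip.find_in(q,s)])
E
```

```text
pics
{'clock': 0.0, 'q': array([-1.02750418,  0.50832184, -0.23752299,  1.50114706,  0.12571408,
        1.14891875, -0.15480794]), 'dq': array([-6.99850365e-04,  6.00234924e-04,  1.88782028e-03,  8.40218461e-05,
       -2.74523207e-03,  1.00665664e-03, -6.15613980e-04]), 'effort': array([ 1.24541916e-04, -6.20596433e+01, -2.18640044e+00, -2.49655169e+01,
        1.28224050e-02,  1.16336276e-02, -1.50308250e-05]), 'ee_pos': array([0.26479411, 0.56549009, 0.19273472]), 'eef_rot': array([3.14153936e+00, 1.80299766e-03, 1.13301934e+00]), 'force': array([ 0.21302669, -0.54008774,  0.95062629]), 'moment': array([ 0.0071312 ,  0.00107646, -0.03738887]), 'opening': 1.0028511887316485}
{'fovy': 56.13676685069826, 'cx': 277.35896480196357, 'cy': 207.6601515670585, 'eye': array([1.35447888, 0.34454023, 0.75173315]), 'orientation': array([ 0.93021401, -0.02429832,  2.05308574]), 'shot': 1}
scene roller [([0.4921, -0.0257, 0.0328], 0.98), ([0.2644, -0.2814, 0.0258], 0.93), ([0.3674, 0.1598, 0.0504], 0.67), ([0.3056, -0.4937, 0.0346], 0.64)]
scene cradle [([0.6456, -0.1011, 0.0065], 0.75)]
scene wheel [([0.4211, -0.2454, 0.0219], 0.45)]
scene motor [([0.5485, -0.2879, 0.0288], 0.61)]
scene spacer [([0.6347, 0.1465, 0.0401], 0.52)]
{'fovy': 47.16132476352466, 'cx': 279.98625222641687, 'cy': 209.29196924426623, 'eye': array([ 0.27046396, -0.07101678,  1.43409591]), 'orientation': array([ 0.16336856,  0.00942613, -1.5707455 ]), 'shot': 2}
top roller [([0.2892, -0.5016, 0.0466], 0.95), ([0.4783, -0.0396, 0.0359], 0.77), ([0.2526, -0.2819, 0.0366], 0.6)]
top cradle [([0.619, -0.103, 0.0083], 0.88)]
top wheel [([0.4031, -0.245, 0.0229], 0.53)]
top motor [([0.5382, -0.2908, 0.0308], 0.78)]
top spacer [([0.6214, 0.1376, 0.0533], 0.51)]
```

View pics/scene0.png

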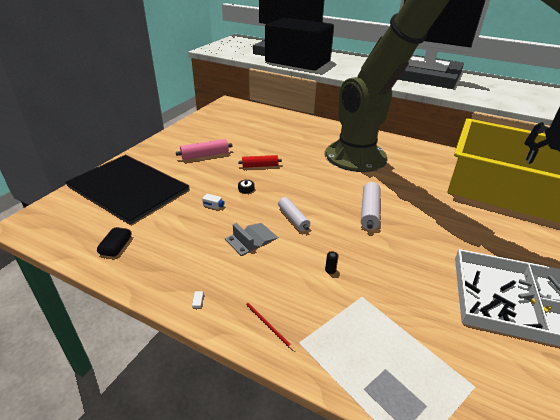

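View pics/top0.png

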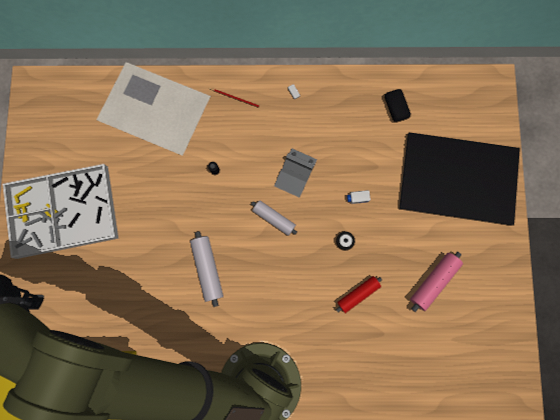

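```bash
cat > h.py <<'E'
import numpy as np,cv2
from scipy.spatial.transform import Rotation as R
def cam(s):
    f=s["img"].shape[0]/2/np.tan(np.radians(s["fovy"])/2)
    return f,s["cx"],s["cy"],np.array(s["eye"]),R.from_euler("xyz",s["orientation"]).as_matrix()
def proj(s,P):
    f,cx,cy,e,M=cam(s); c=(np.atleast_2d(P)-e)@M
    return np.c_[cx+f*c[:,0]/-c[:,2],cy-f*c[:,1]/-c[:,2]]
def ray(s,uv,z):
    f,cx,cy,e,M=cam(s); uv=np.atleast_2d(uv).astype(float)
    d=np.c_[(uv[:,0]-cx)/f,-(uv[:,1]-cy)/f,-np.ones(len(uv))]@M.T
    return e+d*((z-e[2])/d[:,2])[:,None]
def crop(s,name,x0,y0,w,h,k):
    im=s["img"][y0:y0+h,x0:x0+w,::-1]
    cv2.imwrite(name,cv2.resize(im,None,fx=k,fy=k,interpolation=cv2.INTER_CUBIC))
E
python3 - <<'E'
from plant import manip
from h import *
import pickle
s=manip.snapshot("scene");t=manip.snapshot("top")
pickle.dump((s,t),open("s0.pkl","wb"))
print(proj(s,[[0,0,0],[.62,-.1,0]]),proj(t,[[0,0,0],[.62,-.1,0]]),{k for k in t})
crop(s,"pics/sc.png",200,160,150,120,5);crop(t,"pics/tc.png",240,140,140,115,5)
o=manip.get_obs();print(proj(s,o['ee_pos']),proj(t,o['ee_pos']))
E
```

```text
[[355.05408888 155.66014829]
 [252.58465394 238.65561579]] [[259.81387184 384.74596593]
 [293.88736704 172.77488393]] {'orientation', 'cy', 'img', 'shot', 'fovy', 'eye', 'cx'}
[[539.0270789 186.9379234]] [[ 35.17343465 290.75099238]]
```

View pics/sc.png

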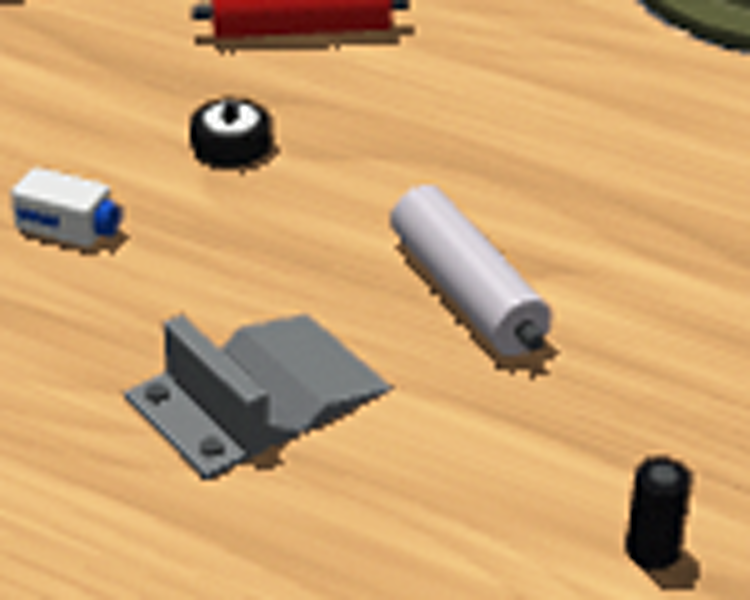

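View pics/tc.png

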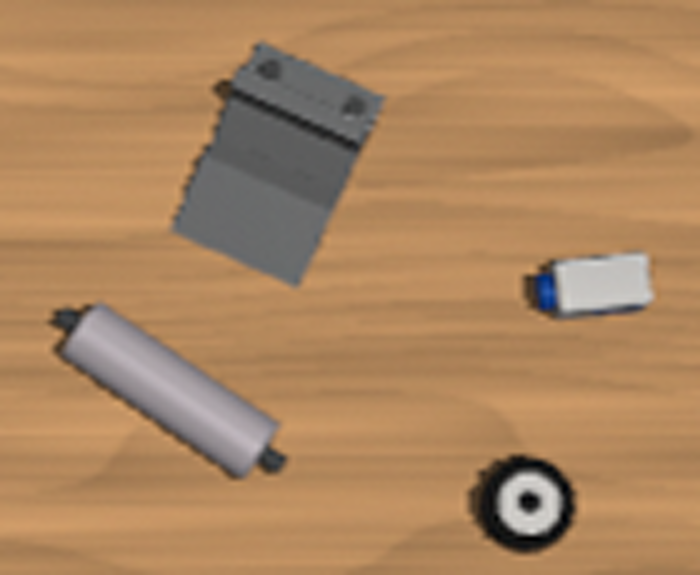

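```bash
cat > fit0.py <<'E'
from h import *
import pickle
from scipy.optimize import least_squares
s,t=pickle.load(open("s0.pkl","rb"))
T=lambda a:np.array(a)/5+[240,140]-.4
S=lambda a:np.array(a)/5+[200,160]-.4
# cradle y left of x. x dir = up in top; left = +y
def W(p,L):
    c,s_=np.cos(p[2]),np.sin(p[2]);L=np.array(L,float)/1000
    return np.c_[p[0]+c*L[:,0]-s_*L[:,1],p[1]+s_*L[:,0]+c*L[:,1],L[:,2]]
Lt=[[-65,43,0],[-65,-43,0],[66,-43,5],[66,43,5]];ut=T([[175,232],[298,286],[383,96],[258,42]])
Ls=[[-65,-43,0],[-65,43,0],[66,-43,5],[66,43,0]];us=S([[306,316],[392,387],[125,396],[207,478]])
for n,fn in dict(top=lambda p:(proj(t,W(p,Lt))-ut).ravel(),scene=lambda p:(proj(s,W(p,Ls))-us).ravel(),both=lambda p:np.r_[(proj(t,W(p,Lt))-ut).ravel(),(proj(s,W(p,Ls))-us).ravel()]).items():
    r=least_squares(fn,[.62,-.1,-.4]);print(n,r.x,r.fun.round(2))
# roller: visible axis ends (thick part end face centres approx top silhouettes)
# top: thick outline corners
E
python3 fit0.py
```

```text
top [ 0.62044822 -0.10410534 -0.41682587] [-0.86  0.12  0.45  0.51  0.57 -0.27 -0.16 -0.39]
scene [ 0.61966067 -0.10346211 -0.41340923] [-0.05 -0.57  0.48  0.09 -0.58 -0.65  0.15  0.89]
both [ 0.6200732  -0.10372865 -0.41527009] [-0.96  0.27  0.36  0.62  0.42 -0.18 -0.32 -0.26 -0.15 -0.51  0.34  0.17
 -0.74 -0.63 -0.06  0.94]
```

```bash
cat > fr.py <<'E'
from h import *
from scipy.optimize import minimize
K=4
def seg(s,c,rad=45):
    im=s["img"];u,v=c;x0,y0=int(u-rad),int(v-rad)
    cr=cv2.resize(im[y0:y0+2*rad,x0:x0+2*rad],None,fx=K,fy=K,interpolation=cv2.INTER_CUBIC)
    h=cv2.cvtColor(cr,cv2.COLOR_RGB2HSV)
    m=((h[...,1]<70)&(h[...,2]>125)).astype(np.uint8)
    n,l,st,ce=cv2.connectedComponentsWithStats(m)
    i=1+np.argmax(st[1:,4]); return (l==i).astype(np.uint8),x0,y0,cr
def hull(s,p,z):
    a=np.array([np.cos(p[2]),np.sin(p[2]),0]);n=np.array([-a[1],a[0],0]);k=np.array([0,0,1.])
    th=np.linspace(0,2*np.pi,40)
    P=np.concatenate([np.array([p[0],p[1],z])+e*.065*a+.02*(np.cos(th)[:,None]*n+np.sin(th)[:,None]*k) for e in(-1,1)])
    return proj(s,P)
def fit(views,p0,z=.02):
    M=[seg(s,proj(s,[[p0[0],p0[1],z]])[0]) for s in views]
    def cost(p):
        c=0
        for s,(m,x0,y0,_) in zip(views,M):
            H=(hull(s,p,z)-[x0,y0]+.5)*K-.5
            r=np.zeros_like(m);cv2.fillConvexPoly(r,cv2.convexHull((H*16).round().astype(np.int32)),1,shift=4)
            c+=1-(r&m).sum()/(r|m).sum()
        return c
    b=minimize(cost,p0,method="Nelder-Mead",options=dict(initial_simplex=np.array(p0)+np.array([[0,0,0],[.015,0,0],[0,.015,0],[0,0,.15]]),xatol=1e-4,fatol=1e-5))
    return b.x,b.fun
CR=np.array([.6201,-.1037,-.4153])
def rel(p):
    d=np.array(p[:2])-CR[:2];c,s=np.cos(CR[2]),np.sin(CR[2])
    a=(p[2]-CR[2]-np.pi/2+np.pi/2)%np.pi-np.pi/2
    return (c*d[0]+s*d[1])*1000,(-s*d[0]+c*d[1])*1000,a
E
python3 - <<'E'
from fr import *
import pickle
s,t=pickle.load(open("s0.pkl","rb"))
for n,v in (("t",[t]),("s",[s]),("b",[s,t])):
    p,f=fit(v,[.48,-.035,.95]);print(n,p,f,rel(p))
E
```

```text
t [ 0.47977234 -0.03935731  0.9582277 ] 0.1476386036960986 (np.float64(-154.35913658085718), np.float64(2.2560368960371155), np.float64(-0.19726863042430565))
s [ 0.46380841 -0.05157374  0.8962884 ] 0.29140434279840677 (np.float64(-164.03716485877607), np.float64(-15.362818052793644), np.float64(-0.2592079310753619))
b [ 0.4780524  -0.03934847  0.96702281] 0.4815797829264632 (np.float64(-155.93644592299444), np.float64(1.5701971266912709), np.float64(-0.18847351357056952))
```

```bash
python3 - <<'E'
from fr import *
import pickle
s,t=pickle.load(open("s0.pkl","rb"))
o=[]
for v in (s,t):
    m,x,y,cr=seg(v,proj(v,[[.479,-.039,.02]])[0]);H=(hull(v,[.4795,-.0394,.96],.02)-[x,y]+.5)*K-.5
    a=cr[:,:,::-1].copy();cv2.polylines(a,[cv2.convexHull(H.round().astype(np.int32))],True,(0,255,0));
    b=cr[:,:,::-1].copy();b[m>0]=255
    o.append(np.vstack([a,b]))
a=np.hstack(o);cv2.imwrite("pics/m.png",cv2.resize(a,None,fx=.83,fy=.83))
E
```

```text
(no output)
```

View pics/m.png

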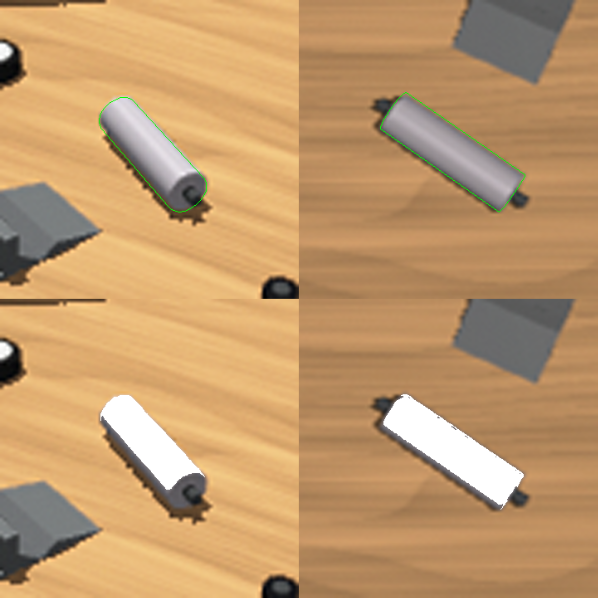

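Request:
{"name": "move_arm", "arguments": {"deltas": [[-20, 45, 0, 0, 0, -1.3], [-30, 45, 0, 0, 0, 0], [-35, 45, 0, 0, 0, 0], [-40, 40, 0, 0, 0, 0], [-40, 40, 0, 0, 0, 0], [-45, 40, 0, 0, 0, 0], [-45, 35, 0, 0, 0, 0], [-50, 30, 0, 0, 0, 0]], "hand": 0}}

```text
clock: 1.7
ee_pos: [0.4395, 0.151, 0.1925]
eef_rot: [3.141, -0.005, 1.165]
force: [1.2, -0.6, 0.3]
opening: 1.006
```

```bash
cat > st.py <<'E'
from plant import manip
from h import *
CR=np.array([.6201,-.1037,-.4153])
def goal(xg,yg,zg,o=None):
    o=o or manip.get_obs();p=o['ee_pos'];c,s=np.cos(CR[2]),np.sin(CR[2])
    w=np.array([CR[0]+c*xg-s*yg,CR[1]+s*xg+c*yg,zg])
    M=R.from_euler("xyz",o['eef_rot']).as_matrix()
    G=np.array([[-s,c,0],[c,s,0],[0,0,-1]]).T
    d=(w-p)
    q=p[:2]-CR[:2]
    print("t",round(o['clock'],2),"cradle xy z mm",np.round([1e3*(c*q[0]+s*q[1]),1e3*(-s*q[0]+c*q[1]),1e3*p[2]],1),"delta",np.round(1e3*M.T@d,1),"turn",np.round(np.degrees(R.from_matrix(M.T@G).as_rotvec()),2),"F",o['force'].round(1))
if __name__=="__main__":
    import sys;goal(*[float(a)/1000 for a in sys.argv[1:4]])
E
python3 st.py -225 0 120
```

```text
t 1.7 cradle xy z mm [-268.1  160.2  192.5] delta [-161.    41.6   71.7] turn [ 0.01 -0.29  0.53] F [ 1.2 -0.6  0.3]
```

Request:
{"name": "move_arm", "arguments": {"deltas": [[-40, 11, 15, 0, 0, 0.5], [-40, 11, 20, 0, 0, 0], [-40, 11, 20, 0, 0, 0], [-40, 8, 17, 0, 0, 0], [0, 0, 0, 0, 0, 0]]}}

```text
clock: 2.33
ee_pos: [0.4133, -0.0216, 0.1192]
eef_rot: [3.136, -0.007, 1.146]
force: [0.4, 0.9, 0.4]
opening: 1.002
```

```bash
python3 st.py -225 0 3
python3 - <<'E'
from plant import manip
from h import *
s=manip.snapshot("scene");crop(s,"pics/s1.png",190,110,200,150,4)
E
```

```text
t 2.33 cradle xy z mm [-222.4   -8.3  119.2] delta [  7.5  -3.3 116.2] turn [ 0.31 -0.38 -0.52] F [0.4 0.9 0.4]
```

View pics/s1.png

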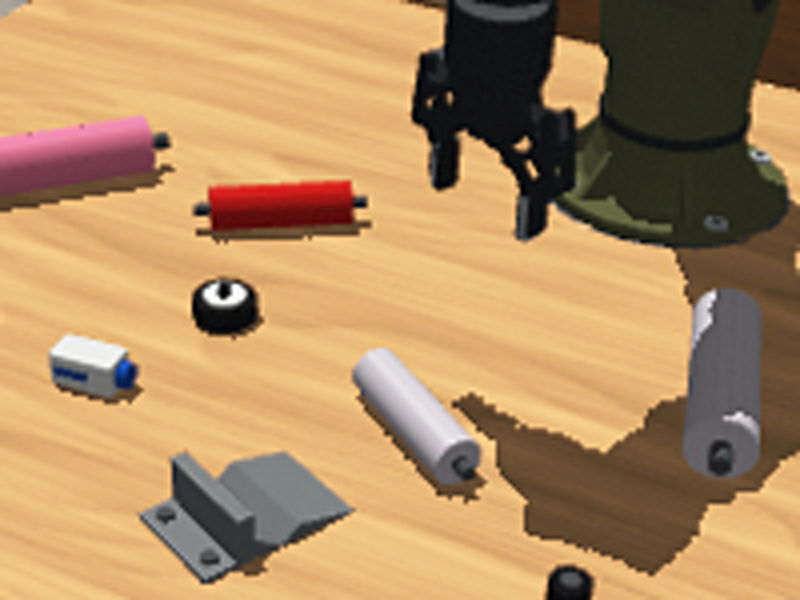

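Request:
{"name": "move_arm", "arguments": {"deltas": [[4, -3, 30, 0, 0, -0.5], [4, 0, 30, 0, 0, 0], [0, 0, 30, 0, 0, 0], [0, 0, 20, 0, 0, 0], [0, 0, 6, 0, 0, 0], [0, 0, 0, 0, 0, 0]]}}

```text
clock: 3.12
ee_pos: [0.4239, -0.0029, 0.0044]
eef_rot: [3.125, -0.016, 1.166]
force: [1.1, 0.1, -0.5]
opening: 1.003
```

```bash
python3 st.py -200 0 2
python3 - <<'E'
from plant import manip
from h import *
s=manip.snapshot("scene");crop(s,"pics/s2.png",210,150,140,105,5)
E
```

```text
t 3.12 cradle xy z mm [-220.2   13.1    4.4] delta [-13.3  20.    2.5] turn [ 0.92 -0.94  0.61] F [ 1.1  0.1 -0.5]
```

View pics/s2.png

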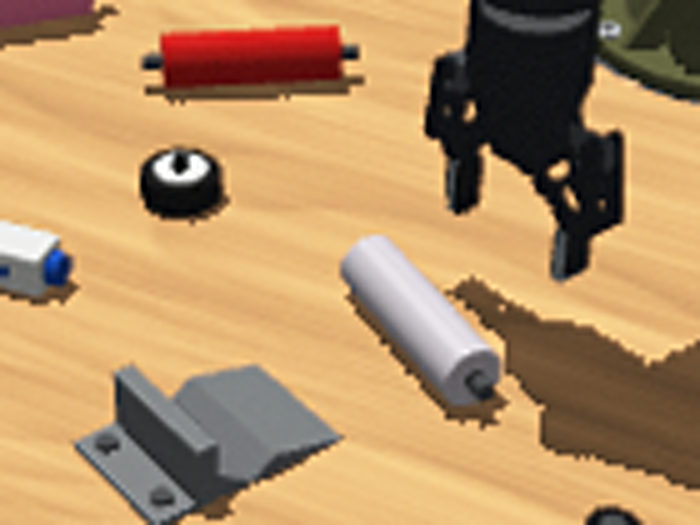

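Request:
{"name": "move_arm", "arguments": {"deltas": [[-7, 4, 2, 0.5, -0.5, 0.3], [-6, 4, 0, 0.4, -0.4, 0.3], [0, 0, 0, 0, 0, 0]]}}

```text
clock: 3.55
ee_pos: [0.4281, -0.0193, 0.0042]
eef_rot: [3.138, -0.001, 1.154]
force: [-0.1, -0.0, 0.2]
opening: 0.999
```

```bash
python3 st.py -200 0 2
```

```text
t 3.55 cradle xy z mm [-209.7   -0.3    4.2] delta [0.3 9.7 2.3] turn [ 0.19 -0.07 -0.07] F [-0.1 -0.   0.2]
```

Request:
{"name": "move_arm", "arguments": {"deltas": [[0, 4, 1, 0, 0, 0], [0, 4, 1, 0, 0, 0], [0, 4, 0, 0, 0, 0], [0, 4, 0, 0, 0, 0], [0, 4, 0, 0, 0, 0], [0, 4, 0, 0, 0, 0], [0, 3, 0, 0, 0, 0], [0, 0, 0, 0, 0, 0]]}}

```text
clock: 4.55
ee_pos: [0.4547, -0.0311, 0.0023]
eef_rot: [3.138, -0.002, 1.154]
force: [-1.2, 0.4, -0.2]
opening: 1.002
```

```bash
cat > look.py <<'E'
import sys
from plant import manip
from fr import *
import st
st.goal(*[float(a)/1000 for a in sys.argv[2:5]])
z=float(sys.argv[5])/1000 if len(sys.argv)>5 else .02
t=manip.snapshot("top");s=manip.snapshot("scene")
a=t["img"][140:240,240:340,::-1];b=s["img"][160:260,220:320,::-1]
cv2.imwrite(sys.argv[1],cv2.resize(np.hstack([a,b]),None,fx=4,fy=4,interpolation=cv2.INTER_CUBIC))
g=[q['at'] for q in manip.find_in("roller",s) if np.hypot(q['at'][0]-.55,q['at'][1]+.07)<.14]
print(g)
if g:
    p,f=fit([s],[g[0][0]-.01,g[0][1]-.01,1.05],z);print(p.round(4),round(f,3),np.round(rel(p),2))
E
sed -i 's/h\[...,2\]>125/h[...,2]>85/' fr.py
python3 look.py pics/l1.png -150 0 2
```

```text
t 4.55 cradle xy z mm [-180.6   -0.3    2.3] delta [ 0.4 30.6  0.4] turn [ 0.2  -0.09 -0.09] F [-1.2  0.4 -0.2]
[[0.4944, -0.0256, 0.0325]]
[ 0.4771 -0.04    0.9638] 0.108 [-156.5     0.6    -0.19]
```

View pics/l1.png

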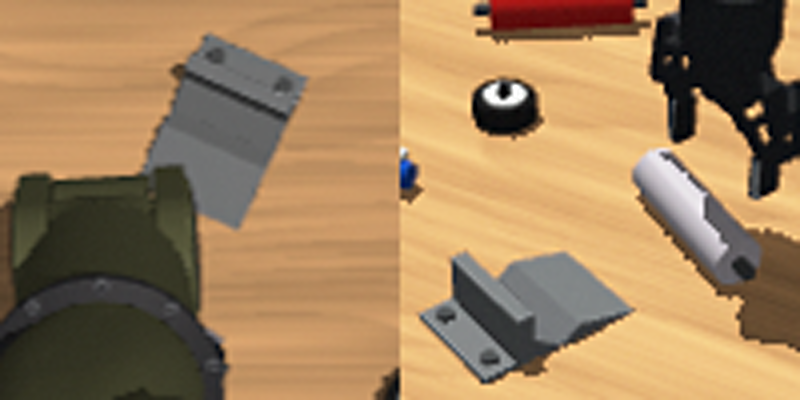

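```bash
python3 - <<'E'
from plant import manip
from h import *
s=manip.snapshot("scene");o=manip.get_obs()
M=R.from_euler("xyz",o['eef_rot']).as_matrix()
for x in(-50,50):
  for y in (-11,11):
    for b in(-13,-60):
      P=o['ee_pos']+M@(np.array([x,y,b])/1e3);print(x,y,b,P.round(3),((proj(s,P)[0]-[260,160])*8).round())
im=s["img"][160:235,260:360,::-1];cv2.imwrite("pics/z.png",cv2.resize(im,None,fx=8,fy=8,interpolation=cv2.INTER_CUBIC))
E
```

```text
-50 -11 -13 [ 0.424 -0.072  0.015] [250. 340.]
-50 -11 -60 [ 0.424 -0.072  0.062] [256. 242.]
-50 11 -13 [ 0.444 -0.081  0.015] [208. 359.]
-50 11 -60 [ 0.444 -0.081  0.062] [213. 261.]
50 -11 -13 [0.464 0.019 0.015] [420. 464.]
50 -11 -60 [0.464 0.019 0.062] [430. 364.]
50 11 -13 [0.485 0.01  0.015] [377. 485.]
50 11 -60 [0.484 0.01  0.062] [386. 385.]
```

View pics/z.png

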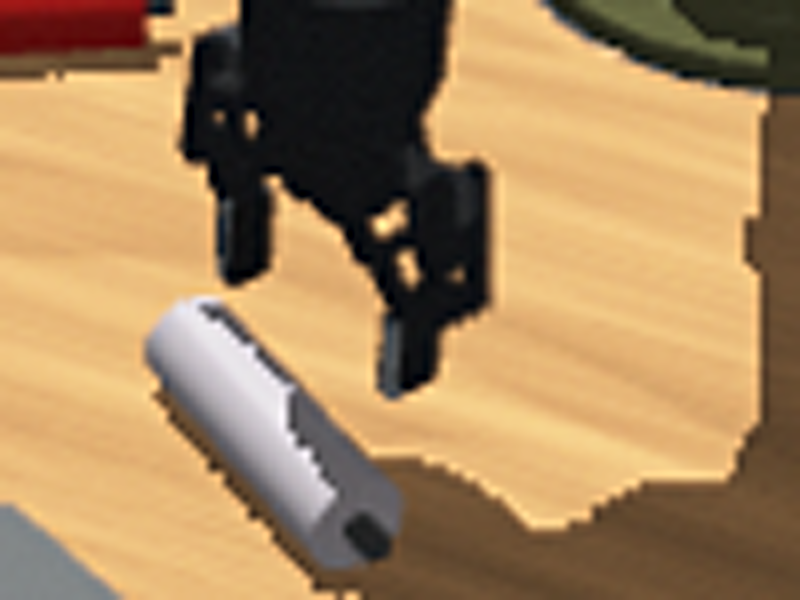

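```bash
python3 - <<'E'
from h import *
import pickle
s,t=pickle.load(open("s0.pkl","rb"))
M=R.from_euler("xyz",[3.1415,.0018,1.133]).as_matrix();p=np.array([.2648,.5655,.1927])
x0,y0=0,255;im=np.ascontiguousarray(t["img"][y0:y0+75,0:100,::-1]);im=cv2.resize(im,None,fx=4,fy=4)
sm=cv2.resize(np.ascontiguousarray(s["img"][110:210,460:560,::-1]),None,fx=4,fy=4)
for b in(-13,-45):
  for x in(-50,50):
    for y in(-11,11):
      P=p+M@(np.array([x,y,b])/1e3);c=(0,0,255) if b==-13 else (0,255,0)
      cv2.circle(im,tuple(((proj(t,P)[0]-[0,y0])*4).astype(int)),3,c,-1)
      cv2.circle(sm,tuple(((proj(s,P)[0]-[460,110])*4).astype(int)),3,c,-1)
im=cv2.copyMakeBorder(im,0,100,0,0,cv2.BORDER_CONSTANT)
cv2.imwrite("pics/q.png",np.hstack([im,sm]))
E
```

```text
(no output)
```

View pics/q.png

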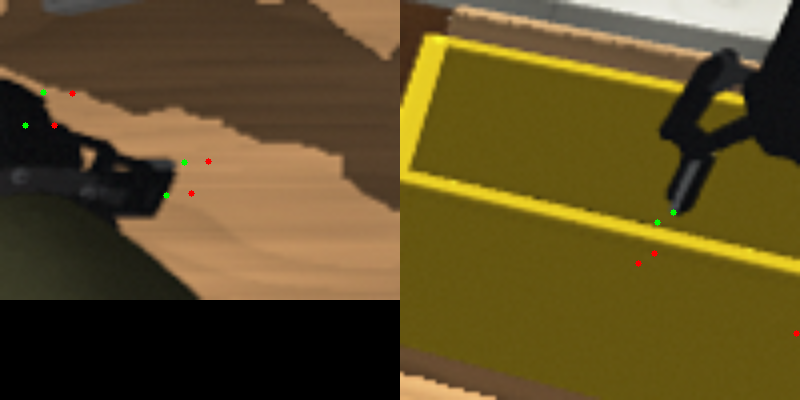

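Request:
{"name": "move_arm", "arguments": {"deltas": [[0, -15, 0, 0.2, 0, 0], [0, -17, 0, 0, 0, 0], [0, -3, 6, 0, 0, 0], [0, 0, 6, 0, 0, 0], [0, 0, 4, 0, 0, 0], [0, 0, 0, 0, 0, 0]]}}

```text
clock: 5.5
ee_pos: [0.4196, -0.0156, -0.0151]
eef_rot: [-3.14, -0.001, 1.155]
force: [-0.5, -0.2, 0.2]
opening: 0.999
```

```bash
cat > tip.py <<'E'
from plant import manip
from h import *
import sys
print(manip.hold_point_z)
s=manip.snapshot("scene");o=manip.get_obs();print(o['ee_pos'],o['force'],o['clock'])
M=R.from_euler("xyz",o['eef_rot']).as_matrix()
im=cv2.resize(np.ascontiguousarray(s["img"][160:235,260:360,::-1]),None,fx=8,fy=8,interpolation=cv2.INTER_CUBIC)
for x in(-50,50):
  for y in (-11,11):
    for b,c in((-13,(0,0,255)),(-45,(0,255,0))):
      P=o['ee_pos']+M@(np.array([x,y,b])/1e3);cv2.circle(im,tuple(((proj(s,P)[0]-[260,160])*8).astype(int)),4,c,-1)
cv2.imwrite(sys.argv[1],im)
E
python3 tip.py pics/z2.png
```

```text
0.0187
[ 0.41970689 -0.01566884 -0.01493529] [0.56782627 0.36950813 0.49823507] 5.55
```

View pics/z2.png

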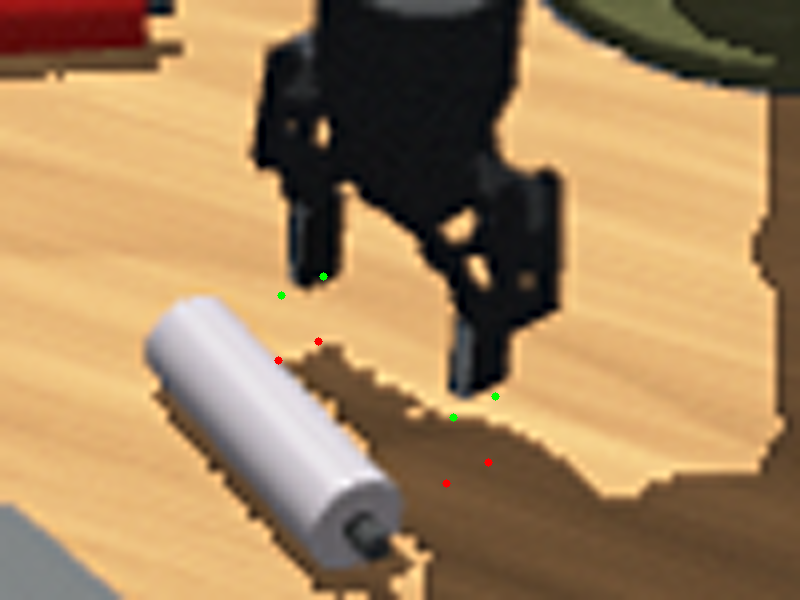

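Request:
{"name": "move_arm", "arguments": {"deltas": [[0, 0, 5, 0, 0, 0], [0, 0, 5, 0, 0, 0], [0, 0, 4, 0, 0, 0], [0, 0, 0, 0, 0, 0]]}}

```text
clock: 6.05
ee_pos: [0.4202, -0.0159, -0.0299]
eef_rot: [-3.141, -0.001, 1.154]
force: [-0.3, -0.4, -0.2]
opening: 1.001
```

```bash
python3 tip.py pics/z3.png;python3 st.py -200 0 -33
```

```text
0.0187
[ 0.42027861 -0.01586857 -0.02982082] [ 0.79437272 -0.11461042  0.27377462] 6.1
t 6.1 cradle xy z mm [-218.3   -0.3  -29.8] delta [ 0.3 18.3  3.2] turn [-0.05 -0.09 -0.08] F [ 0.8 -0.1  0.3]
```

View pics/z3.png

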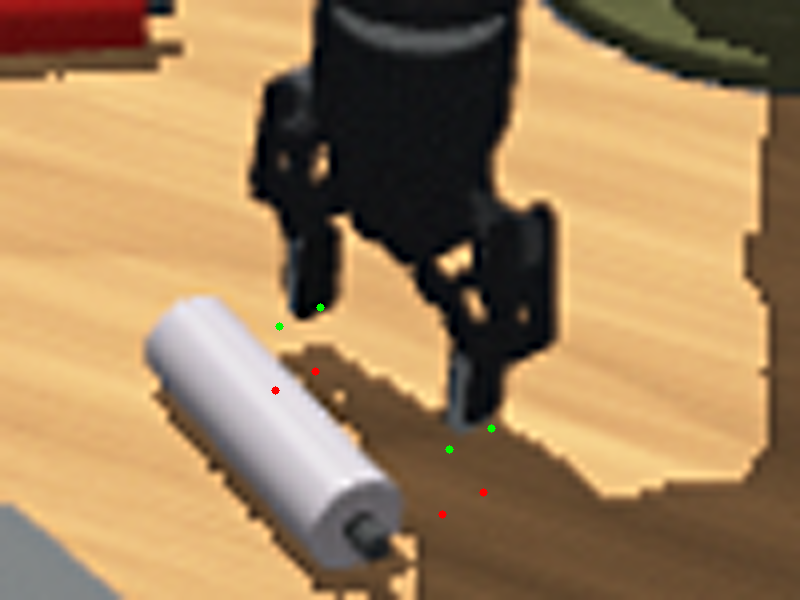

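Request:
{"name": "move_arm", "arguments": {"deltas": [[0, 3, 3, 0, 0, 0], [0, 4, 2, 0, 0, 0], [0, 4, 0, 0, 0, 0], [0, 4, 0, 0, 0, 0], [0, 4, 0, 0, 0, 0], [0, 4, 0, 0, 0, 0], [0, 4, 0, 0, 0, 0], [0, 4, 0, 0, 0, 0], [0, 0, 0, 0, 0, 0]]}}

```text
clock: 7.22
ee_pos: [0.4513, -0.0295, -0.0348]
eef_rot: [3.141, -0.002, 1.154]
force: [-0.3, 0.5, -0.1]
opening: 0.997
```

```bash
python3 tip.py pics/z4.png;python3 look.py pics/l4.png -150 0 -35
```

```text
0.0187
[ 0.45095916 -0.0293815  -0.03486554] [-0.3519102   0.06924445  0.47694359] 7.275
t 7.28 cradle xy z mm [-184.7   -0.2  -34.9] delta [ 0.3 34.7  0.1] turn [-0.01 -0.1  -0.09] F [-0.4  0.1  0.5]
[[0.5087, -0.0355, 0.0332]]
[ 0.4899 -0.0488  0.9616] 0.08 [-141.25   -2.29   -0.19]
```

View pics/z4.png

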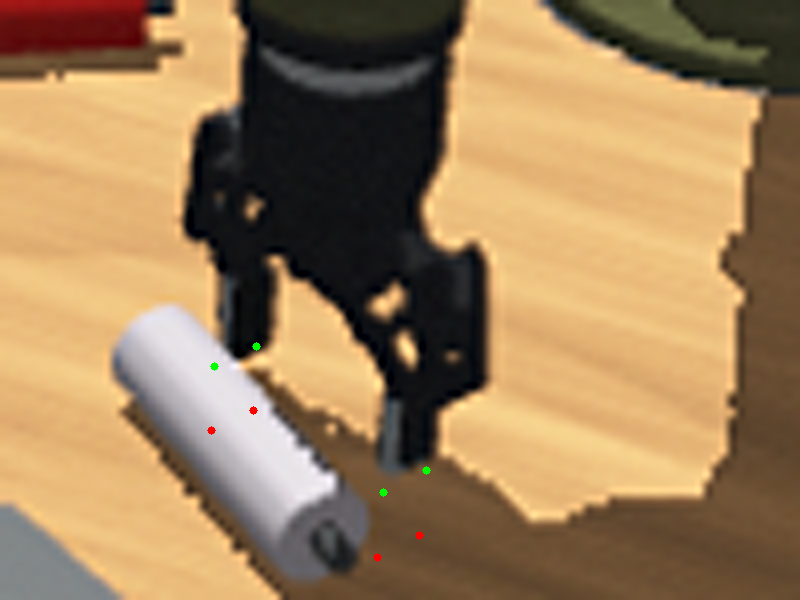

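```bash
python3 look.py pics/l5.png -150 -20 -35
```

```text
t 7.42 cradle xy z mm [-185.1   -0.3  -34.9] delta [-19.7  35.1   0.1] turn [-0.03 -0.09 -0.08] F [0.2 0.2 0.3]
[[0.5096, -0.0354, 0.0346]]
[ 0.4901 -0.0489  0.9597] 0.085 [-141.08   -2.35   -0.2 ]
```

Request:
{"name": "move_arm", "arguments": {"deltas": [[-6, -3, 0, 0, 0, 0], [-7, 0, 0, 0, 0, 0], [-3, 3, 0, 0, 0, 0], [0, 4, 0, 0, 0, 0], [0, 4, 0, 0, 0, 0], [0, 4, 0, 0, 0, 0], [0, 4, 0, 0, 0, 0], [0, 4, 0, 0, 0, 0], [0, 4, 0, 0, 0, 0], [-1, 4, 0, 0, 0, 0], [-1, 4, 0, 0, 0, 0], [-1, 4, 0, 0, 0, 0], [-1, 4, 0, 0, 0, 0], [0, 0, 0, 0, 0, 0]]}}

```text
clock: 9.32
ee_pos: [0.4813, -0.0664, -0.035]
eef_rot: [-3.141, -0.002, 1.154]
force: [-0.6, 0.7, 0.1]
opening: 0.999
```

```bash
python3 look.py pics/l6.png -110 -20 -35
```

```text
t 9.32 cradle xy z mm [-142.   -21.9  -35. ] delta [ 2. 32.  0.] turn [-0.02 -0.09 -0.09] F [-0.6  0.7  0.1]
[[0.5498, -0.0623, 0.0339]]
[ 0.6124 -0.097   1.8993] 0.41 [-9.77  3.01  0.74]
```

View pics/l6.png

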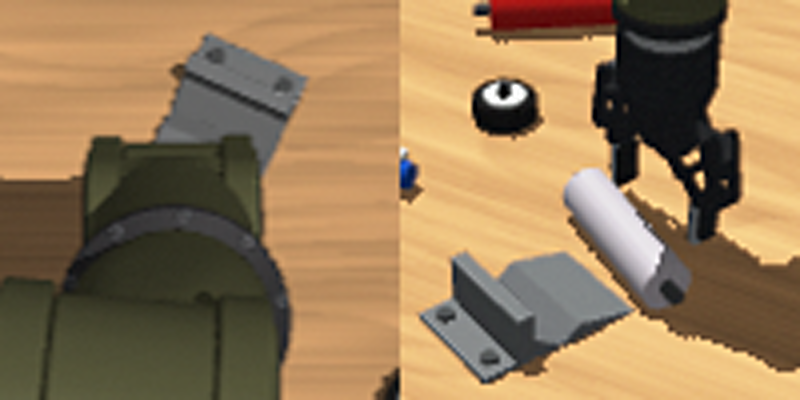

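```bash
python3 - <<'E'
s=open("fr.py").read()
s=s.replace("    n,l,st,ce=","""    c_,s_=np.cos(CR[2]),np.sin(CR[2])
    L=np.array([[x,y,z] for y in(-44,44) for x,z in((-67,0),(-16,14),(66,0),(66,5),(22,42),(36,42))])/1e3
    Wd=np.c_[CR[0]+c_*L[:,0]-s_*L[:,1],CR[1]+s_*L[:,0]+c_*L[:,1],L[:,2]]
    k=np.zeros_like(m);cv2.fillConvexPoly(k,cv2.convexHull(((proj(s,Wd)-[x0,y0]+.5)*K).round().astype(np.int32)),1)
    m[(k>0)&(h[...,2]<130)]=0
    m=cv2.morphologyEx(m,cv2.MORPH_OPEN,np.ones((5,5),np.uint8))
    n,l,st,ce=""")
s="CR=__import__('numpy').array([.6201,-.1037,-.4153])\n"+s
s+='''
def overlay(s,p,z,name):
    m,x,y,cr=seg(s,proj(s,[[p[0],p[1],z]])[0]);H=(hull(s,p,z)-[x,y]+.5)*K-.5
    a=cr[:,:,::-1].copy();b=a.copy();b[m>0]=255;cv2.polylines(a,[cv2.convexHull(H.round().astype(np.int32))],True,(0,255,0));cv2.imwrite(name,np.hstack([a,b]))
'''
open("fr.py","w").write(s)
l=open("look.py").read()
l=l.replace('1.05],z);','1.05],z);overlay(s,p,z,sys.argv[1].replace(".png","o.png"));')
open("look.py","w").write(l)
E
python3 look.py pics/l7.png -110 -20 -35
```

```text
t 9.47 cradle xy z mm [-142.7  -21.8  -35. ] delta [ 1.8 32.6 -0. ] turn [-0.06 -0.09 -0.07] F [ 0.   0.1 -0.3]
[[0.5437, -0.0612, 0.0334]]
[ 0.5277 -0.0745  0.9709] 0.085 [-96.32 -10.59  -0.18]
```

View pics/l7o.png

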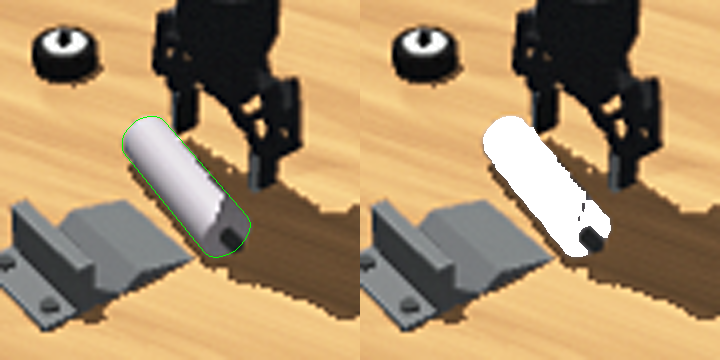

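Request:
{"name": "move_arm", "arguments": {"deltas": [[0, 4, 0, 0, 0, 0], [0, 4, 0, 0, 0, 0], [0, 4, 0, 0, 0, 0], [0, 4, 0, 0, 0, 0], [0, 3, 0, 0, 0, 0], [0, 3, 0, 0, 0, 0], [0, 3, 0, 0, 0, 0], [0, 3, 0, 0, 0, 0], [0, 3, 0, 0, 0, 0], [0, 3, 0, 0, 0, 0], [0, 3, 0, 0, 0, 0], [0, 3, 0, 0, 0, 0], [0, 0, 0, 0, 0, 0]]}}

```text
clock: 11.25
ee_pos: [0.5189, -0.0834, -0.0353]
eef_rot: [-3.139, -0.001, 1.154]
force: [-1.0, -0.5, -0.5]
opening: 0.996
```

```bash
python3 look.py pics/l8.png -80 -20 -35
```

```text
t 11.25 cradle xy z mm [-100.8  -22.2  -35.3] delta [ 2.2 20.8 -0.3] turn [-0.16 -0.04 -0.08] F [-1.  -0.5 -0.5]
[[0.5692, -0.0754, 0.0341]]
[ 0.5487 -0.0926  1.1232] 0.209 [-6.979e+01 -1.865e+01 -3.000e-02]
```

View pics/l8o.png

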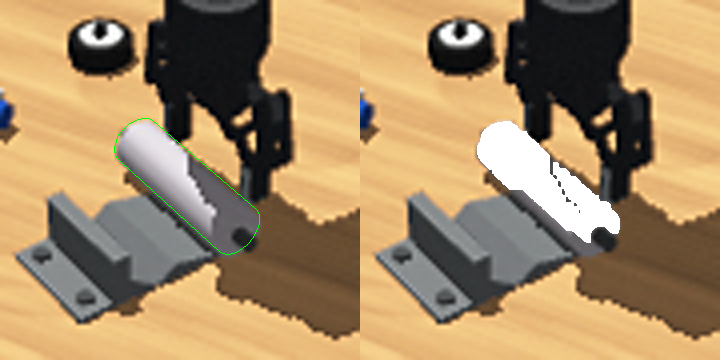

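Request:
{"name": "move_arm", "arguments": {"deltas": [[0, 3, -1, 0, 0, 0], [0, 3, -1, 0, 0, 0], [0, 3, -1, 0, 0, 0], [0, 3, -1, 0, 0, 0], [0, 3, 0, 0, 0, 0], [0, 3, 0, 0, 0, 0], [0, 3, 0, 0, 0, 0], [0, 3, 0, 0, 0, 0], [0, 3, 0, 0, 0, 0], [0, 3, 0, 0, 0, 0]]}}

```text
clock: 12.65
ee_pos: [0.5227, -0.0858, -0.033]
eef_rot: [-3.094, 0.007, 1.162]
force: [-7.9, 3.7, 5.8]
opening: 1.0
```

```bash
python3 look.py pics/l9.png -60 -20 -31 28
```

```text
t 12.65 cradle xy z mm [-96.3 -23.  -33. ] delta [ 2.7 36.2 -3.7] turn [-2.73  0.42  0.37] F [-7.9  3.7  5.8]
[[0.5726, -0.0766, 0.033]]
[ 0.5616 -0.0892  1.1482] 0.246 [-5.938e+01 -1.035e+01 -1.000e-02]
```

View pics/l9o.png

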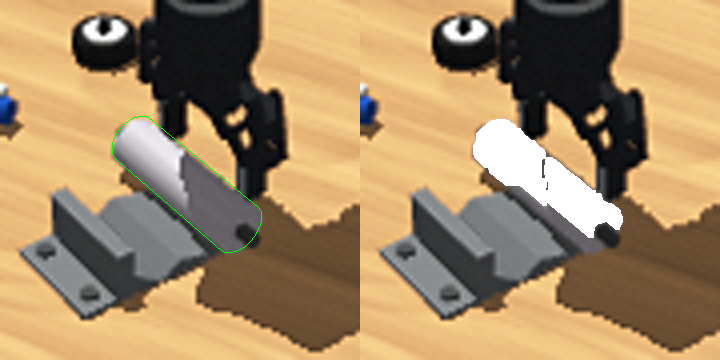

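Request:
{"name": "move_arm", "arguments": {"deltas": [[0, -5, 0, 0, 0, 0], [0, 0, 0, -8, 0, 0], [0, 0, 0, -8, 0, 0], [0, 0, 0, -8, 0, 0], [0, 0, 0, 0, 0, 0]]}}

```text
clock: 13.42
ee_pos: [0.5139, -0.1115, -0.0326]
eef_rot: [2.96, 0.076, 1.144]
force: [0.3, 0.7, 0.5]
opening: 0.999
```

```bash
python3 look.py pics/l10.png -60 -20 -31 20; python3 tip.py pics/z10.png
```

```text
t 13.43 cradle xy z mm [-94.1 -49.9 -32.6] delta [30.1 33.8  2.3] turn [10.38  4.38 -0.28] F [0.3 0.7 0.5]
[[0.5661, -0.0755, 0.035]]
[ 0.5484 -0.0906  1.1854] 0.15 [-7.094e+01 -1.691e+01  3.000e-02]
0.0187
[ 0.5146659  -0.11158109 -0.03260819] [ 0.47804244 -0.93434387  0.15553633] 13.625
```

View pics/l10o.png

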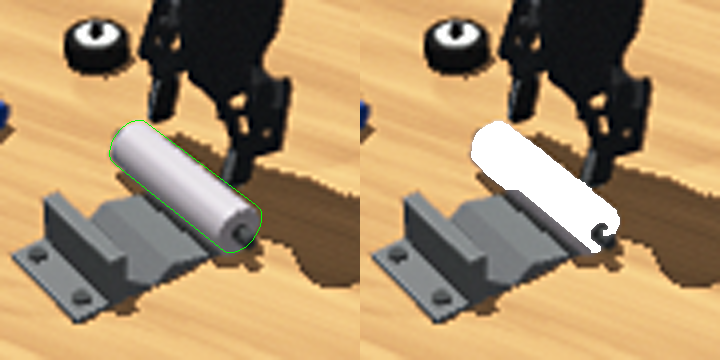

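View pics/z10.png

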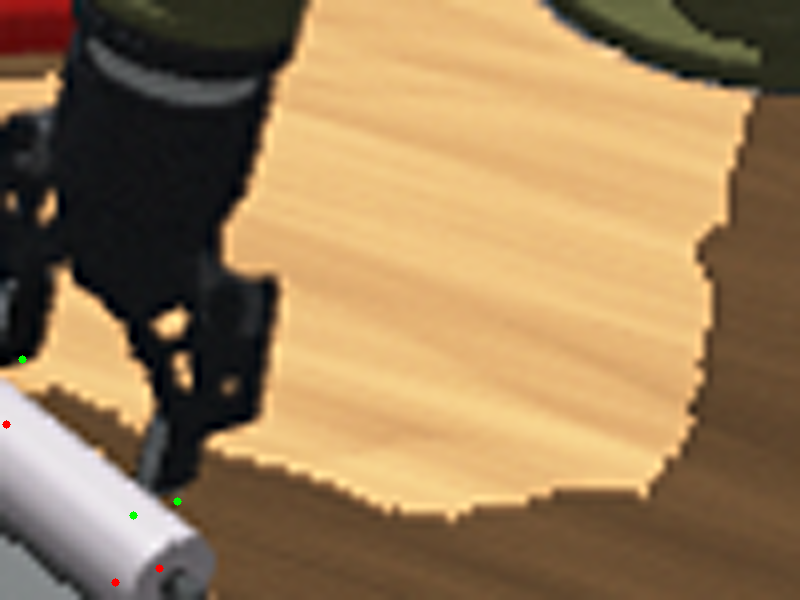

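```bash
python3 - <<'E'
from plant import manip
o=manip.get_obs();print(o['q'].round(3),o['dq'].round(3),o['ee_pos'],o['eef_rot'])
E
```

```text
[ 0.096  0.615 -0.043  2.178  0.667  0.258  0.572] [ 0.001  0.003 -0.001  0.003  0.024  0.001 -0.025] [ 0.5146659  -0.11158109 -0.03260819] [2.95978745 0.07464387 1.14161531]
```

Request:
{"name": "move_arm", "arguments": {"deltas": [[0, -10, 0, 0, 0, 0], [10, -2, 0, 2, 2, 0], [10, 0, 0, 2, 2, 0], [10, 0, 0, 0, 0, 0], [0, 0, 0, 0, 0, 0]]}}

```text
clock: 14.25
ee_pos: [0.5143, -0.0765, -0.0369]
eef_rot: [3.034, 0.003, 1.152]
force: [0.4, 0.3, 0.8]
opening: 1.005
```

```bash
python3 st.py -105 -18 -44;  python3 tip.py pics/z11.png
```

```text
t 14.25 cradle xy z mm [-107.8  -17.8  -36.9] delta [-0.2  2.   7.4] turn [ 6.15  0.2  -0.17] F [0.4 0.3 0.8]
0.0187
[ 0.51391074 -0.07715947 -0.0369231 ] [-0.17687156 -0.194906   -0.27755112] 14.3
```

View pics/z11.png

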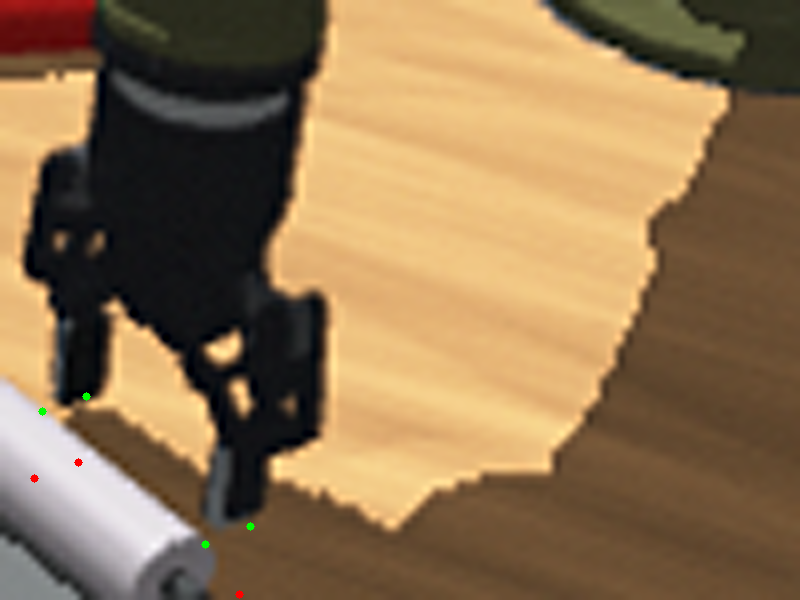

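Request:
{"name": "move_arm", "arguments": {"deltas": [[0, 1, 4, 0, 0, 0], [0, 3, 2, 0, 0, 0], [0, 4, 0, 0, 0, 0], [0, 4, -1, 0, 0, 0], [0, 4, -3, 0, 0, 0], [0, 4, -4, 0, 0, 0], [0, 4, -4, 0, 0, 0], [0, 4, -4, 0, 0, 0], [0, 4, -4, 0, 0, 0]]}}

```text
clock: 15.42
ee_pos: [0.542, -0.0898, -0.0187]
eef_rot: [3.036, 0.007, 1.154]
force: [0.4, 0.6, -0.0]
opening: 1.003
```

```bash
python3 st.py -80 -18 -44;  python3 look.py pics/l12.png -80 -18 -44 24
```

```text
t 15.43 cradle xy z mm [-77.1 -18.8 -18.7] delta [ 0.9 -5.6 24.8] turn [ 6.07  0.39 -0.07] F [ 0.4  0.6 -0. ]
t 15.43 cradle xy z mm [-77.1 -18.8 -18.7] delta [ 0.9 -5.6 24.8] turn [ 6.07  0.39 -0.07] F [ 0.4  0.6 -0. ]
[[0.5756, -0.081, 0.0354]]
[ 0.5601 -0.0957  1.1542] 0.228 [-58.12 -16.84  -0.  ]
```

View pics/l12o.png

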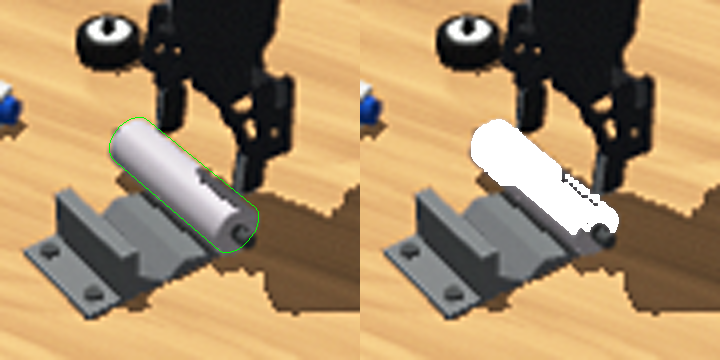

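Request:
{"name": "move_arm", "arguments": {"deltas": [[0, -3, 7, 0, 0, 0], [0, -1, 8, 0, 0, 0], [0, -1, 7, 0, 0, 0], [0, 2, 0, 0, 0, 0], [0, 4, -3, 0, 0, 0], [0, 4, -3, 0, 0, 0], [0, 4, -3, 0, 0, 0], [0, 4, -3, 0, 0, 0]]}}

```text
clock: 16.58
ee_pos: [0.5392, -0.0898, -0.0299]
eef_rot: [3.059, 0.015, 1.159]
force: [-6.3, 4.2, 4.7]
opening: 0.998
```

```bash
python3 look.py pics/l13.png -80 -18 -44 24
```

```text
t 16.57 cradle xy z mm [-79.6 -19.9 -29.9] delta [ 2.2 -1.6 14. ] turn [4.72 0.87 0.25] F [-6.3  4.2  4.7]
[[0.5767, -0.0825, 0.0379]]
[ 0.5617 -0.099   1.1939] 0.232 [-5.530e+01 -1.922e+01  4.000e-02]
```

View pics/l13o.png

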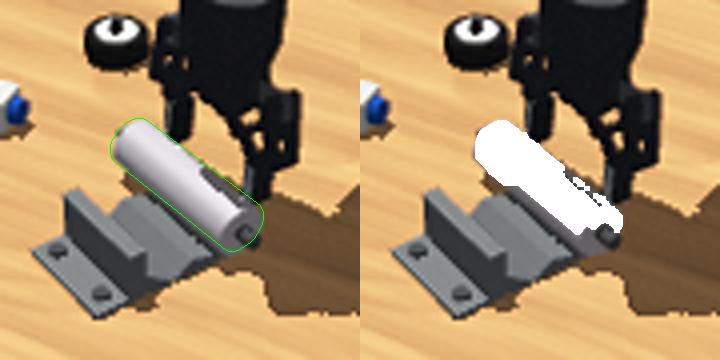

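Request:
{"name": "move_arm", "arguments": {"deltas": [[0, 4, -5, 0, 0, 0], [0, 4, -4, 0, 0, 0], [0, 4, -4, 0, 0, 0]]}}

```text
clock: 17.1
ee_pos: [0.5516, -0.0951, -0.0151]
eef_rot: [3.057, 0.015, 1.158]
force: [-0.1, 1.3, 0.2]
opening: 0.996
```

```bash
python3 look.py pics/l14.png -80 -18 -44 26
```

```text
t 17.1 cradle xy z mm [-66.1 -19.7 -15.1] delta [  2.2 -16.2  27.6] turn [4.86 0.84 0.2 ] F [-0.1  1.3  0.2]
[[0.588, -0.0883, 0.0362]]
[ 0.5695 -0.1014  1.1816] 0.247 [-4.722e+01 -1.834e+01  3.000e-02]
```

View pics/l14o.png

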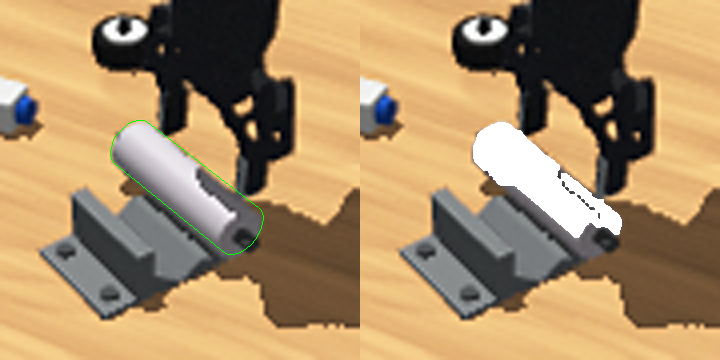

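Request:
{"name": "move_arm", "arguments": {"deltas": [[0, -3, 7, 0, 0, 0], [0, -1, 8, 0, 0, 0], [0, -1, 7, 0, 0, 0], [0, 3, 0, 0, 0, 0], [0, 4, -5, 0, 0, 0], [0, 4, -5, 0, 0, 0], [0, 4, -5, 0, 0, 0], [0, 4, -5, 0, 0, 0], [0, 4, -4, 0, 0, 0]]}}

```text
clock: 18.38
ee_pos: [0.5607, -0.0994, -0.0109]
eef_rot: [3.068, 0.019, 1.16]
force: [-0.3, 0.0, 0.4]
opening: 0.999
```

```bash
python3 look.py pics/l15.png -80 -18 -44 29
```

```text
t 18.38 cradle xy z mm [-56.1 -20.  -10.9] delta [  2.8 -26.3  31.2] turn [4.2  1.07 0.32] F [-0.3  0.   0.4]
[[0.5926, -0.0893, 0.0397]]
[ 0.5798 -0.1043  1.1546] 0.274 [-36.65 -16.87  -0.  ]
```

View pics/l15o.png

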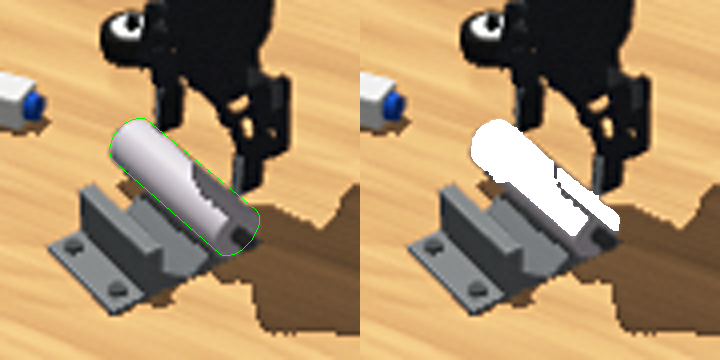

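Request:
{"name": "move_arm", "arguments": {"deltas": [[0, -3, 7, 0, 0, 0], [0, -1, 8, 0, 0, 0], [0, -1, 7, 0, 0.5, 0], [0, 3, 0, 0, 0, 0], [0, 4, -5, 0, 0, 0], [0, 4, -5, 0, 0, 0], [0, 4, -5, 0, 0, 0], [0, 4, -5, 0, 0, 0], [0, 4, -4, 0, 0, 0]]}}

```text
clock: 19.65
ee_pos: [0.5685, -0.1031, -0.0064]
eef_rot: [3.082, 0.015, 1.164]
force: [-0.8, 0.2, 0.2]
opening: 1.002
```

```bash
python3 look.py pics/l16.png -80 -18 -44 31
```

```text
t 19.65 cradle xy z mm [-47.4 -20.3  -6.4] delta [  3.1 -34.7  35.6] turn [3.43 0.84 0.49] F [-0.8  0.2  0.2]
[[0.6019, -0.0923, 0.0424]]
[ 0.5851 -0.109   1.1642] 0.379 [-2.986e+01 -1.894e+01  1.000e-02]
```

View pics/l16o.png

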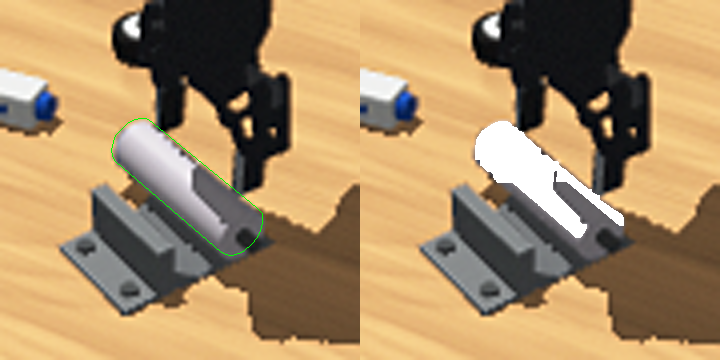

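Request:
{"name": "move_arm", "arguments": {"deltas": [[0, -3, 8, 0, 0, 0], [0, -1, 8, 0, 0, 0], [0, -1, 8, 0, 0.5, 0], [0, 3, 0, 0, 0, 0], [0, 4, -4, 0, 0, 0], [0, 4, -4, 0, 0, 0], [0, 4, -4, 0, 0, 0], [0, 3, -4, 0, 0, 0], [0, 3, -4, 0, 0, 0]]}}

```text
clock: 20.92
ee_pos: [0.5668, -0.1023, -0.0063]
eef_rot: [3.106, 0.015, 1.171]
force: [-0.1, -0.3, -0.0]
opening: 0.998
```

```bash
python3 look.py pics/l17.png -80 -18 -44 31
```

```text
t 20.93 cradle xy z mm [-49.3 -20.2  -6.3] delta [  3.2 -32.   36.5] turn [2.07 0.86 0.92] F [-0.1 -0.3 -0. ]
[[0.6013, -0.0897, 0.0409]]
[ 0.5837 -0.1085  1.1847] 0.439 [-3.137e+01 -1.903e+01  3.000e-02]
```

View pics/l17o.png

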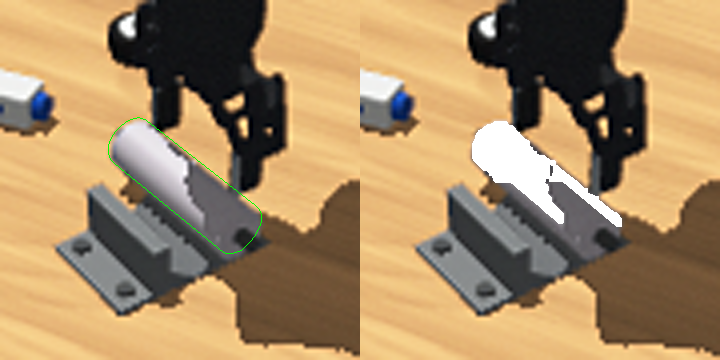

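Request:
{"name": "move_arm", "arguments": {"deltas": [[0, -3, 9, 0, 0, 0], [0, -1, 9, -1, 0.5, 0.5], [0, 0, 9, -1, 0.4, 0.4], [0, 0, 3, -1, 0, 0]]}}

```text
clock: 21.58
ee_pos: [0.547, -0.0936, -0.0323]
eef_rot: [3.074, 0.007, 1.163]
force: [-2.0, 0.7, 0.2]
opening: 1.001
```

```bash
python3 look.py pics/l18.png -80 -18 -44 29; python3 tip.py pics/z18.png
```

```text
t 21.57 cradle xy z mm [-70.9 -20.3 -32.3] delta [ 2.4 -9.8 11.1] turn [3.88 0.39 0.43] F [-2.   0.7  0.2]
[[0.5904, -0.084, 0.0384]]
[ 0.5722 -0.0996  1.1734] 0.251 [-4.545e+01 -1.558e+01  2.000e-02]
0.0187
[ 0.5475658  -0.09371575 -0.03205032] [-4.12774547  2.34603137  2.41070182] 21.775
```

View pics/l18.png

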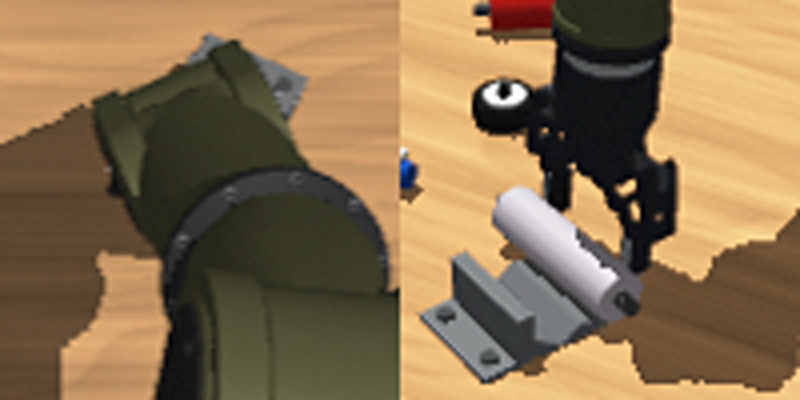

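Request:
{"name": "move_arm", "arguments": {"deltas": [[0, 0, 5, 0, 0, 0], [0, 0, 4, 0, 0, 0], [0, 2, 0, 0, 0, 0], [0, 4, -5, 0, 0, 0], [0, 4, -5, 0, 0, 0], [0, 4, -5, 0, 0, 0], [0, 4, -5, 0, 0, 0]]}}

```text
clock: 22.65
ee_pos: [0.565, -0.1012, -0.0197]
eef_rot: [3.075, 0.008, 1.163]
force: [-0.7, 0.6, -1.0]
opening: 0.995
```

```bash
python3 look.py pics/l19.png -80 -18 -44 29
```

```text
t 22.65 cradle xy z mm [-51.4 -19.9 -19.7] delta [  2.3 -30.1  22.3] turn [3.79 0.43 0.42] F [-0.7  0.6 -1. ]
[[0.6053, -0.0927, 0.0441]]
[ 0.5787 -0.1329  1.11  ] 0.328 [-26.07 -43.41  -0.05]
```

View pics/l19o.png

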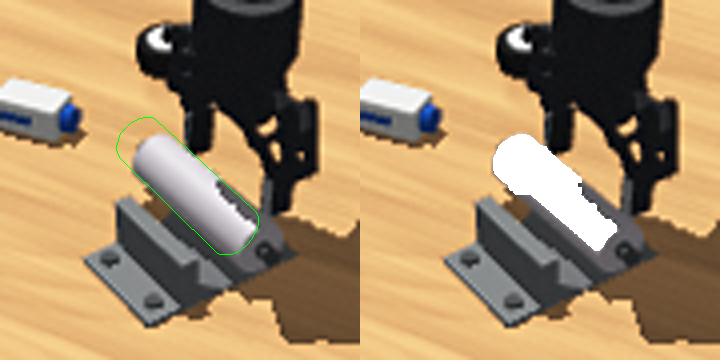

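Request:
{"name": "move_arm", "arguments": {"deltas": [[0, 4, -4, 0, 0, 0], [0, 4, -3, 0, 0, 0], [0, 4, -3, 0, 0, 0]]}}

```text
clock: 23.18
ee_pos: [0.5766, -0.1063, -0.0085]
eef_rot: [3.074, 0.007, 1.162]
force: [0.1, -0.1, 0.1]
opening: 1.001
```

```bash
python3 look.py pics/l20.png -80 -18 -44 29
```

```text
t 23.18 cradle xy z mm [-38.8 -19.9  -8.5] delta [  2.4 -43.5  32.6] turn [3.87 0.41 0.39] F [ 0.1 -0.1  0.1]
[[0.6151, -0.0973, 0.0454], [0.653, -0.113, 0.0109]]
[ 0.5854 -0.1376  1.1028] 0.36 [-18.04 -44.98  -0.05]
```

View pics/l20.png

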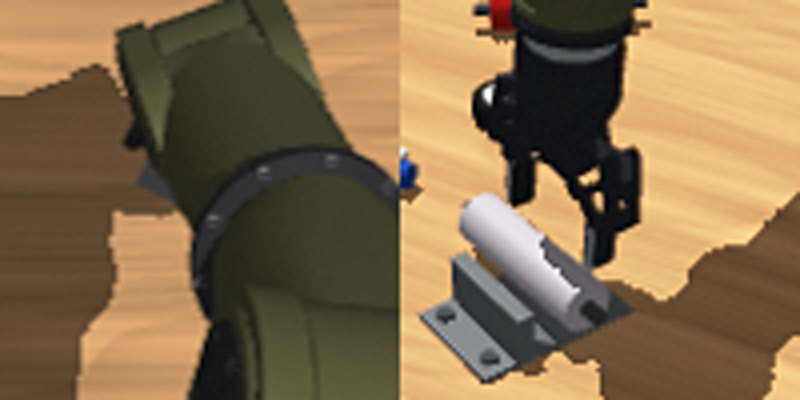

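```bash
python3 look.py pics/l21.png -80 -18 -44 29
```

```text
t 23.32 cradle xy z mm [-38.8 -19.9  -8.5] delta [  2.4 -43.5  32.6] turn [3.89 0.4  0.38] F [ 0.2  0.1 -0.9]
[[0.6224, -0.1004, 0.0424]]
[ 0.6139 -0.1181  1.1102] 0.273 [  0.17 -15.65  -0.05]
```

View pics/l21.png

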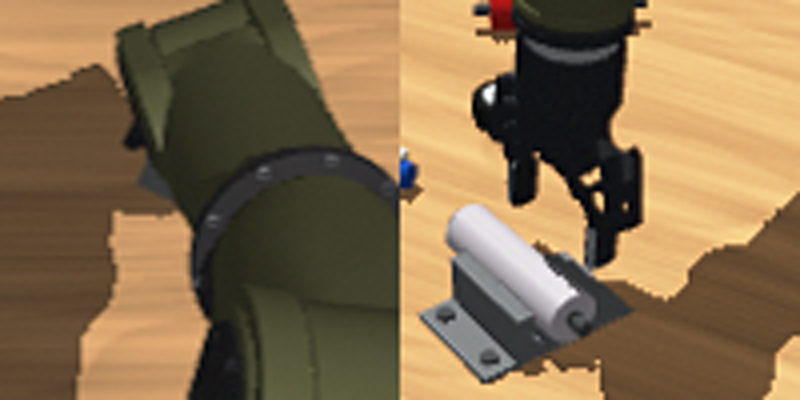

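Request:
{"name": "move_arm", "arguments": {"deltas": [[0, -12, 0, 0, 0, 0], [0, -20, -10, 0, 0, 0], [0, -30, -30, 0, 0, 0], [0, -35, -35, 1, 0, 0], [0, -40, -30, 1, 0, 0], [0, -40, -20, 1, 0, 0], [20, -40, 0, 0, 0, 0], [30, -20, 0, 0, 0, 0], [0, 0, 0, 0, 0, 0]]}}

```text
clock: 24.6
ee_pos: [0.3576, 0.0422, 0.1067]
eef_rot: [3.131, 0.012, 1.163]
force: [0.4, 0.0, 0.1]
opening: 1.0
```

```bash
cat > fin.py <<'E'
import sys
from plant import manip
from fr import *
import st
st.goal(-.045,-.095,.06)
t=manip.snapshot("top");s=manip.snapshot("scene")
c,q=np.cos(CR[2]),np.sin(CR[2])
outs=[]
for v in(t,s):
    m,x,y,cr=seg(v,proj(v,[[CR[0],CR[1],.026]])[0],40)
    k=5;a=cv2.resize(v["img"][y:y+80,x:x+80,::-1],None,fx=k,fy=k,interpolation=cv2.INTER_CUBIC)
    for yy,col in((-.015,(0,255,0)),(0,(255,0,0)),(.015,(0,0,255)),):
        p=[CR[0]-q*yy,CR[1]+c*yy,CR[2]+np.pi/2];H=(hull(v,p,.0264)-[x,y]+.5)*k
        cv2.polylines(a,[cv2.convexHull(H.round().astype(np.int32))],True,col)
    outs.append(a)
cv2.imwrite(sys.argv[1],np.hstack(outs))
for v in([t],[s]):
    p,f=fit(v,[.6139,-.118,1.11],.0264);print(p.round(4),round(f,3),np.round(rel(p),2))
E
python3 fin.py pics/f1.png
```

```text
t 24.6 cradle xy z mm [-299.1   27.6  106.7] delta [-123.9  252.6   51. ] turn [0.63 0.68 0.43] F [0.4 0.  0.1]
[ 0.6156 -0.1167  1.1334] 0.137 [  1.09 -13.69  -0.02]
[ 0.6084 -0.1296  1.1548] 0.218 [ -0.27 -28.42  -0.  ]
```

View pics/f1.png

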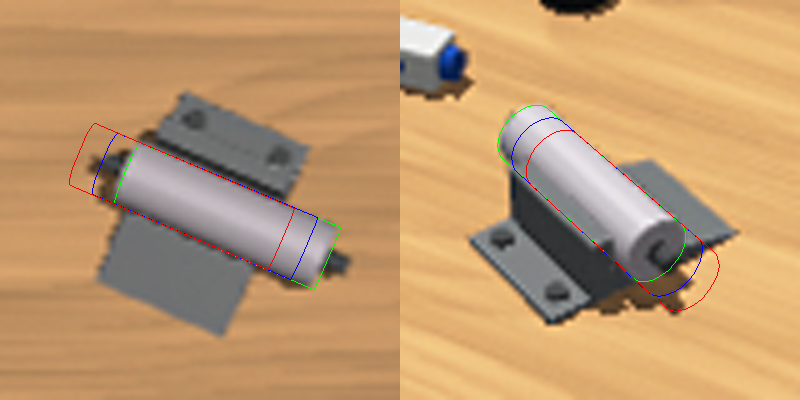

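```bash
python3 - <<'E'
from plant import manip
import pickle,cv2,numpy as np
s=manip.snapshot("scene")
for q in("wheel","motor","spacer"): print(q,[d['at'] for d in manip.find_in(q,s)][:1])
s0,_=pickle.load(open("s0.pkl","rb"))
d=np.abs(s["img"].astype(int)-s0["img"]).max(2)
for n,(u,v) in dict(wheel=(246,186),motor=(213,202),spacer=(332,262)).items(): print(n,d[v-14:v+14,u-14:u+14].mean())
print(manip.finish_job(),manip.get_obs()['clock'])
E
```

```text
wheel [[0.4188, -0.2455, 0.0223]]
motor [[0.5519, -0.2905, 0.0246]]
spacer [[0.6363, 0.1463, 0.0398]]
wheel 2.7155612244897958
motor 2.6568877551020407
spacer 2.7244897959183674
the job is handed in; nothing more can be done
the job is handed in; nothing more can be done
```

I rolled the small grey roller up the ramp with the open fingertips. It dropped into the V-groove; I then backed the hand well away and handed the job in at about 25 s on the robot's clock. No verdict was reported.

**Last checks:**
- **Roller position:** the top camera puts it about 1 mm from the V's bottom line along x, about 14 mm off the cradle's middle, and about 0.02 rad off parallel. All three are within the limits, and the thick part sticks out past both ends.
- **Other parts:** the wheel, motor and spacer look the same as in the first picture, with less than 5 mm of shift, which is within the detector's error.
- **Contact:** the hand was about 0.3 m from the cradle, and the wrist force read about zero.

**What disagreed or went wrong:**
- **Scene-camera fit:** it put the roller 28 mm off the middle, which would be outside the limit. That fit was poor because shadow and the grey cradle spoiled the outline. Overlaying the expected outline on both pictures agreed with about 14 mm, so I did not slide the roller along.
- **Finger height:** the pictures showed the fingertips about 30 mm higher than the reported tool position implied. I set their height from the images instead.
- **Ramp jam:** the roller stuck on the ramp when pushed straight ahead. I got it up by raising the fingers while pushing, in several strokes, and it rolled back part of the way between strokes.

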